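Set the vent gap of a screw-cap bottle

TASK

Of the two clamped bottles, one has its cap only started on the thread, so that it stands higher than the other bottle's cap. Screw that cap clockwise until it bottoms out, then back it off a quarter turn so that the bottle can vent, and finish still holding the cap gripped and still at that setting: do not let go. Leave the other bottle's cap and the loose things around as they are.

Things in the scene. Friction and masses are not known exactly. Their poses are not given: they have to be found in the camera images.
- holder_a: Holder of the bottle whose cap is only started and stands 3 to 6 mm high. Fixed grey plate 104x84x12 mm, jaws 42 mm high at +y and -y, black clamp-screw knob at -x. Brown glass bottle 60 mm across in it: shoulder 66 to 87 mm above the bench, then neck 31 mm across. Origin: centre of the plate's underside, on the bench, on the upright axis of bottle and cap.
- cap_a: Screw cap of that bottle: grey, round, 41 mm across its fine ribs, 26 mm high, upright. Origin: centre of its underside, 94 mm above the bench when home, 9 mm per turn higher when unscrewed. A raised rib on its top (16x5 mm, 3 mm high) runs from the middle to the rim along the cap's -x; when home it points to the holder's -x (over the clamp-screw knob).
- cap_a_turn (a joint): Turn of that cap in rad: 0 = bottomed on a hard stop, growing as it is unscrewed (counter-clockwise from above), to a stop at 4.4. Right-hand thread, 9 mm a turn; dry friction 0.08 N m, so it stays where it is left.
- holder_b: Like the other holder, with a bottle whose cap is already home; leave alone. Fixed grey plate 104x84x12 mm, jaws 42 mm high at +y and -y, black clamp-screw knob at -x. Brown glass bottle 60 mm across in it: shoulder 66 to 87 mm above the bench, then neck 31 mm across. Origin: centre of the plate's underside, on the bench, on the upright axis of bottle and cap.
- cap_b: Screw cap of that bottle: grey, round, 41 mm across its fine ribs, 26 mm high, upright. Origin: centre of its underside, 94 mm above the bench when home, 9 mm per turn higher when unscrewed. A raised rib on its top (16x5 mm, 3 mm high) runs from the middle to the rim along the cap's -x; when home it points to the holder's -x (over the clamp-screw knob).
- cap_b_turn (a joint): Turn of that cap in rad: 0 = bottomed on a hard stop, growing as it is unscrewed (counter-clockwise from above), to a stop at 4.4. Right-hand thread, 9 mm a turn; dry friction 0.08 N m, so it stays where it is left.
- vial: Small closed vial standing loose, 23 mm across, 57 mm high; bystander. Origin: centre of its underside.
- petri_dish: Round closed dish, 59 mm across, 15 mm high, loose; bystander. Origin: centre of its underside.
- tape: Roll of tape lying flat, 100 mm across, 25 mm high, loose; bystander. Origin: centre of its underside.

How it is judged (in metres and radians):
On the way, in this order (a step that is already met when the one before it is completed fails the run):
1. the loose cap is screwed down until it bottoms out (within 0.1 rad of the stop) (value of joint cap_a_turn below 0.1 rad), for 0.1 s.
2. the cap is backed off a quarter turn (1.22 to 1.92 rad) in the fingers' grip (value of joint cap_a_turn between 1.22 and 1.92 rad and contact force between the fingers and cap_a above 3 N), for 0.3 s.
At the end, for the whole second after the job is handed in: The cap is a quarter turn (1.57 rad, give or take 0.35) back from its stop and not turning (under 0.15 rad/s), the fingers still grip it (over 3 N), the other cap is still home (under 0.15 rad) and the vial, dish and tape roll are within 30 mm of where they stood (all of step 2 and velocity of joint cap_a_turn between -0.15 and 0.15 rad/s and value of joint cap_b_turn below 0.15 rad and distance of each of vial, petri_dish, tape from where it was at the start of the episode below 0.03 m); the arm keeps its last pose, push and grip.
It fails at once if the other bottle's cap is loosened (over 0.15 rad) (value of joint cap_b_turn above 0.15 rad).
It fails at once if the vial is moved by over 30 mm (distance of vial from where it was at the start of the episode above 0.03 m).
It fails at once if the dish is moved by over 30 mm (distance of petri_dish from where it was at the start of the episode above 0.03 m).
It fails at once if the tape roll is moved by over 30 mm (distance of tape from where it was at the start of the episode above 0.03 m).
It fails at once if the vial is tipped over (angle between vial's own z axis and vertical above 0.5 rad).
It also fails if it takes over 54 s, if anything falls off the work surface, if the arm or the gripper's body presses on something with over 40 N, if the wrist force passes 120 N, or if a joint passes its speed limit or range.

ROBOT

A 6-joint arm with a two-finger parallel gripper is mounted at the origin on a cart in front of the work surface, level with it; the furniture and walls round the work are solid. World frame = base frame: x ahead of the robot, y to its left, z up, the work surface at z = 0. Lengths are in mm, angles in degrees, forces in N, time in s.
With the tool pointing down it reaches from about 350 to 850 mm from the base axis. Payload 8.1 kg.
Tool frame: the origin (TCP) lies at the very end of the fingers, on their centre line; the grasp point (between the pads) lies 19 mm behind it; z points along the fingers, y is the line along which they close (so a half turn about z gives the same grasp; the last joint's range is limited). The gripper opens to 85 mm and grips with 20 to 120 N. Pads are 22 mm wide; open, the fingers measure 114 mm over their backs; the gripper's body (76 mm by 85 mm) begins 54 mm behind the grasp point. The pads swing forward as they close: fully open they stand 13 mm farther back than shut.
Start: joints at [70.451, 7.471, 85.268, -0, 87.261, -4.893], TCP at [151.789, 580.487, 231.292] pointing down, gripper open.
Joint ranges: [-169.43, 169.43], [-51.17, 129.36], [1.28, 143.12], [-76.62, 256.62], [0, 156.53], [-152.29, 152.29]. Speed limits (degrees/s): [136.94, 136.94, 159.86, 180, 180, 180].

INTERFACE

Orientations are given as [roll, pitch, yaw] about the fixed x, y, z axes, in that order (R = Rz(yaw) Ry(pitch) Rx(roll)).
In Python, from bench import sense, eyes, job, models gives the robot as it stands. The module is installed in compiled form; this text tells all that it offers.
- The arm moves only by the tool apply_moves, never from a script. Its argument "rows" is a list of rows, each a list of 6 numbers: the shift along the tool's x, y, z in mm, then the turn, a rotation vector about the tool's x, y, z in rad. In form: [[dx, dy, dz, rx, ry, rz], ...]. A call has exactly 5 rows; each row shifts and turns the commanded pose from where the row before left it, along the tool's axes as they then stand; what a row does not reach is not made up. A row lasts 1/8 s, in which the tool goes at most 62.5 mm and 10.7 degrees, less where a joint would pass 70% of its speed; a pose out of reach is approached as far as the arm can. A call is refused whole if a number of a shift passes 62.5 or a number of a turn 0.188, either way. A call with a gripper value outside its range is refused whole. "fingers" is the finger opening in mm, from 0 to 85.4, set as the call begins (left out, the last holds). The fingers move at their own pace and stop on an object; "grip_force" is the grip in N (left out, the last holds). Time passes only in rows, so rows that do not move let the fingers close, or fill a call up. It gives the time, the measured TCP pose, the force, the opening and the grip force at its end, in the units of the state.
- sense(): the state, without advancing time (a new reading comes with each control period).
- eyes.snapshot(name): name is "scene" or "side" or "wrist"; returns (picture, depth): 420x560x3 uint8, red, green, blue; 420x560 float32, mm along the optical axis (not along the pixel's ray), 0 where there is no reading.
- eyes.get_calibration(name): a dict with "intrinsics" (3x3 intrinsics, pixels), "D" ([k1, k2, p1, p2, k3] as OpenCV has them; the pictures are not rectified), "R" (3x3) and "t" (3): a world point X has camera coordinates R X + t; the wrist camera has in their place "mount" (4x4, takes a point from camera to tool coordinates, whose origin is the TCP and whose axes are the flange's). Camera axes: x right, y down, z forward; pixel columns grow to the right and rows downward; lengths in mm; the calibration is good to about 2 mm. A picture is of the moment at which its call begins: read the wrist's pose just before it. get_calibration takes no time and is no camera call.
- job.hand_in(): hands the job in; it is judged then, once.
Trained networks look in the newest picture that a camera, given by its name, has taken for a name from the list of things; names that differ only in an ending like _2 or _b are one class to them, and where a whole thing is asked for, a point or a joint stands for the part that bears it (a point fixed in the world has none). Each returns a list of dicts, best first, with "confidence" (0 to 1); they miss things now and then, are a little off and sometimes report something else, mostly with a low value. They report only what shows in the picture. A call takes as long as a camera call.
- models.boxes_of(name, camera): "xyz" ([x, y, z] in mm, in world coordinates, good to about 4 mm: the middle of the surface that is visible of it).
- models.cut_out(name, camera): "pixels" (420x560 bool, what is visible of it).
- models.place_of(name, camera): "xyz" ([x, y, z] in mm, in world coordinates, good to about 4 mm: a listed point, or the origin of a listed thing).
The state is a dict: "time": time; "joint_pos": joint angles; "qd": joint speeds; "joint_efforts": joint torques, N m; "tool_pos": TCP position; "tcp_rot": TCP orientation; "ft_force": force on the tool from outside, world axes, zero at the start; "wrist_torque": the same for the moment, N m; "finger_gap": finger opening in mm; "grip_force": force on a finger pad.
Only numpy, scipy, OpenCV 4.12 (cv2) and the standard library are available. Lean on these libraries where they do the work, as an engineer would, in place of code of your own. Each camera call takes 0.05 s, during which the arm holds its last target. There are 200 camera calls.

## Working session

There is one attempt and no reset: what is moved stays moved. The work goes in short steps, Python scripts to look and compute and a tool call to move; the robot and the scene stay as the last step left them, time stands still between calls to the robot, and variables do not carry over. Pictures are saved under pics/ and viewed, at most 10 in all, crops included, and the job is handed in when it is done.

Besides the shell and the picture viewer there is one more tool, called after "Call:" as a command line: name --pt "numbers of a row" for each row, then --argument value for the rest. apply_moves: Moves the arm, as the interface text tells. Its arguments: {"type":"object","properties":{"rows":{"type":"array"},"fingers":{"type":"number"},"grip_force":{"type":"number"}},"required":["rows"]}

```bash
mkdir -p pics
python3 - <<'E'
from bench import sense, eyes, job, models
import cv2,numpy as np
s=sense();print(s)
for c in ["scene","side"]:
    p,d=eyes.snapshot(c);cv2.imwrite(f"pics/{c}0.png",p[:,:,::-1])
    for n in ["cap_a","holder_a","vial","petri_dish","tape"]:
        for r in models.place_of(n,c)[:3]: print(c,n,np.round(r["xyz"]),round(r["confidence"],2))
E
```

```text
{'time': 0.0, 'joint_pos': array([ 7.04504251e+01,  7.51662395e+00,  8.53292372e+01,  1.17317150e-03,
        8.72614339e+01, -4.89517692e+00]), 'qd': array([-0.01694773,  0.0380809 ,  0.11442949, -0.01465989,  0.08258827,
       -0.09438994]), 'joint_efforts': array([-1.76398396e-03, -5.69416487e+01, -5.00536072e+01, -5.30855941e-04,
        1.52013742e-02,  2.10420737e-06]), 'tool_pos': array([151.60086034, 579.96389724, 230.22903261]), 'tcp_rot': array([-1.79893196e+02, -1.03232611e-02,  1.65345535e+02]), 'ft_force': array([-0.54802894, -0.761473  , -0.30128159]), 'wrist_torque': array([0.03583751, 0.03289183, 0.0291675 ]), 'grip_force': 0.0, 'finger_gap': 84.9322164996245}
scene cap_a [ 542. -148.  101.] 0.84
scene cap_a [516. 171.  98.] 0.55
scene holder_a [517. 166.  -1.] 0.97
scene holder_a [ 545. -147.    3.] 0.55
scene vial [458.  13.   2.] 0.77
scene petri_dish [670.  83.  -1.] 0.7
scene tape [471. 370.  -3.] 0.73
scene tape [669.  89.  -0.] 0.27
side cap_a [ 539. -144.  102.] 0.95
side holder_a [453.  16.  -1.] 0.63
side holder_a [ 544. -145.   -2.] 0.56
side holder_a [518. 169.  -4.] 0.55
side petri_dish [674.  84.  -1.] 0.97
side petri_dish [ 540. -140.  100.] 0.4
side tape [470. 372.   5.] 0.87
```

View pics/scene0.png

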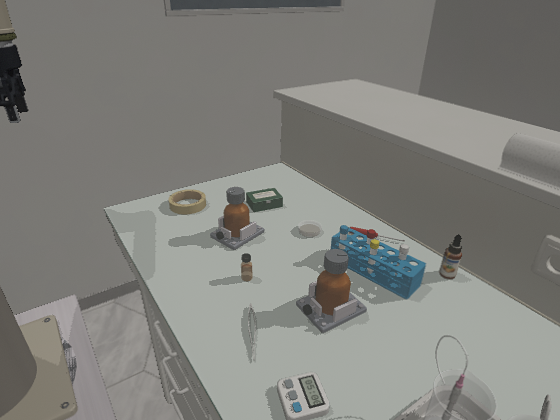

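View pics/side0.png

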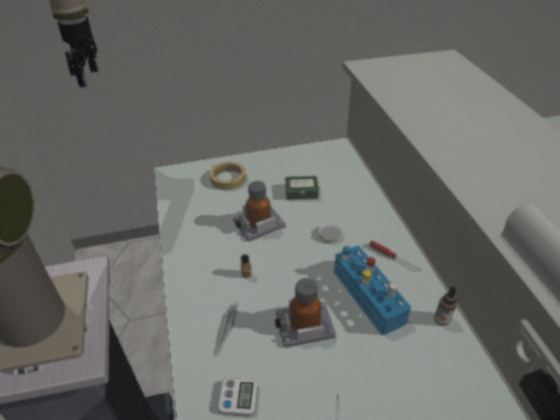

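The scene shows two bottles at about (237,215) and (333,285). Both have knobs toward -x. I need to find which cap stands higher, so I'll use the depth of the tops and enlarged crops.

```bash
cat > h.py <<'E'
from bench import sense, eyes, job, models
import cv2,numpy as np
from scipy.spatial.transform import Rotation as Ro
def cloud(c,s=None):
    s=s or sense()
    p,d=eyes.snapshot(c);k=eyes.get_calibration(c)
    v,u=np.mgrid[0:420,0:560]
    q=cv2.undistortPoints(np.stack([u,v],-1).reshape(-1,1,2).astype(np.float64),np.array(k["intrinsics"],float),np.array(k["D"],float)).reshape(420,560,2)
    X=np.dstack([q*d[...,None],d])
    if c=="wrist":
        M=np.array(k["mount"]);X=X@M[:3,:3].T+M[:3,3]
        X=X@Ro.from_euler("xyz",s["tcp_rot"],degrees=True).as_matrix().T+s["tool_pos"]
    else: X=(X-k["t"])@np.array(k["R"])
    X[d==0]=np.nan
    return p,X
E
python3 - <<'E'
from h import *
ims=[]
for c in ["scene","side"]:
    p,X=cloud(c)
    for n,xy in [("left",(518,168)),("right",(543,-146))]:
        r=np.hypot(X[...,0]-xy[0],X[...,1]-xy[1])
        m=(r<28)&(X[...,2]>108); t=(r<24)&(X[...,2]>90)
        z=X[m]; zt=z[z[:,2]>np.percentile(z[:,2],50)]
        print(c,n,m.sum(),np.percentile(z[:,2],[50,70,80,90,97]).round(1),zt.mean(0).round(1))
        b=(r<70)&(X[...,2]<10)&(X[...,2]>-10);print("  bench z",np.median(X[b][:,2]).round(1))
        v,u=np.where(m);v,u=int(v.mean()),int(u.mean())
        ims.append(cv2.resize(p[v-20:v+30,u-33:u+33],(400,300),interpolation=cv2.INTER_CUBIC))
cv2.imwrite("pics/crop.png",np.vstack([np.hstack(ims[:2]),np.hstack(ims[2:])])[:,:,::-1])
E
```

```text
scene left 204 [120.3 121.1 121.4 122.  123. ] [514.1 167.  121.4]
  bench z 1.4
scene right 442 [124.  124.7 125.  125.6 126.9] [ 539.9 -145.9  125.1]
  bench z 0.8
side left 216 [118.9 120.1 120.6 121.3 122.3] [516.  166.  120.5]
  bench z 0.2
side right 410 [122.5 123.6 124.  124.7 126. ] [ 543.2 -147.3  124. ]
  bench z 0.0
```

View pics/crop.png

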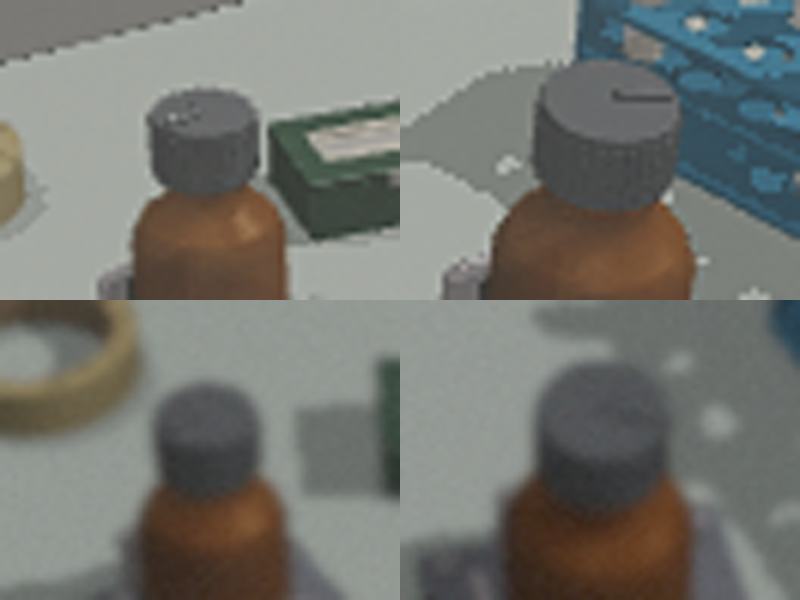

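The right bottle's cap is about 4 mm higher, with its rib pointing away from the knob. The left cap's rib points to its knob, so cap_a is at about (543,-146). I'll move over it at constant yaw.

Call:
apply_moves --pt "-37.5 -40.2 0 0 0 0" --pt "-37.5 -40.2 0 0 0 0" --pt "-37.5 -40.2 0 0 0 0" --pt "-37.5 -40.2 0 0 0 0" --pt "-37.5 -40.2 0 0 0 0" --fingers 85 --grip_force 60

```text
time: 1.32
tool_pos: [282.9, 337.1, 231.5]
tcp_rot: [180.0, 0.0, 165.4]
ft_force: [0.4, -0.4, 0.8]
finger_gap: 84.9
grip_force: 0.0
```

Call:
apply_moves --pt "-37.5 -40.2 0 0 0 0" --pt "-37.5 -40.2 0 0 0 0" --pt "-37.5 -40.2 0 0 0 0" --pt "-37.5 -40.2 0 0 0 0" --pt "-37.5 -40.2 0 0 0 0"

```text
time: 1.95
tool_pos: [413.6, 95.0, 231.7]
tcp_rot: [180.0, 0.1, 165.3]
ft_force: [0.7, 0.5, 1.2]
finger_gap: 85.2
grip_force: 0.0
```

Call:
apply_moves --pt "-37.5 -40.2 0 0 0 0" --pt "-37.5 -40.2 0 0 0 0" --pt "-37.5 -40.2 0 0 0 0" --pt "-37.5 -40.2 0 0 0 0" --pt "-37.5 -40.2 0 0 0 0"

```text
time: 2.58
tool_pos: [544.2, -147.0, 231.5]
tcp_rot: [180.0, 0.0, 165.3]
ft_force: [0.5, 0.0, 1.5]
finger_gap: 85.1
grip_force: 0.0
```

Call:
apply_moves --pt "0 0 0 0 0 -0.18" --pt "0 0 0 0 0 -0.18" --pt "0 0 0 0 0 -0.18" --pt "0 0 0 0 0 -0.16" --pt "0 0 0 0 0 0"

```text
time: 3.2
tool_pos: [543.4, -145.2, 231.3]
tcp_rot: [-180.0, 0.0, -154.6]
ft_force: [0.3, -0.4, -0.4]
finger_gap: 85.0
grip_force: 0.0
```

Run:
```python
from h import *
s=sense();print(s["joint_pos"].round(1))
p,X=cloud("wrist",s)
r=np.hypot(X[...,0]-543,X[...,1]+146)
m=(r<35)&(X[...,2]>117)&(X[...,2]<140)
v,u=np.where(m);print(m.sum(),u.min(),u.max(),v.min(),v.max())
z=X[m];print(np.percentile(z[:,2],[5,50,95,99]).round(1))
c,rad=cv2.minEnclosingCircle(z[:,:2].astype(np.float32));print(np.round(c,1),round(rad,1))
hi=(r>50)&(r<110)&(X[...,2]>60)&(X[...,2]<160);print("tall near",hi.sum(), X[hi].max(0).round() if hi.any() else "")
p2,X2=cloud("scene");r=np.hypot(X2[...,0]-543,X2[...,1]+146)
hi=(r>45)&(r<110)&(X2[...,2]>60)&(X2[...,2]<95);print("tall",hi.sum(),X2[hi].min(0).round(),X2[hi].max(0).round())
for q in models.place_of("cap_a","wrist")[:2]:print(q)
cv2.imwrite("pics/w1.png",p[:,:,::-1])
```

```text
[ -20.2    1.7   91.4   -0.    87.  -135.6]
1830 255 303 179 226
[120.9 123.5 125.4 126.8]
[ 540.6 -145.9] 20.7
tall near 0 Traceback (most recent call last):
  File "<stdin>", line 11, in <module>
    return umr_minimum(a, axis, None, out, keepdims, initial, where)
ValueError: zero-size array to reduction operation minimum which has no identity
```

No tall obstacles are near, and the cap centre is about (541,-146) with its top at 123.5 mm. I'll descend to TCP z≈95 and close on the cap.

Call:
apply_moves --pt "2 0 40 0 0 0" --pt "0 0 40 0 0 0" --pt "0 0 30 0 0 0" --pt "0 0 16 0 0 0" --pt "0 0 10 0 0 0"

```text
time: 3.92
tool_pos: [541.7, -146.1, 95.0]
tcp_rot: [180.0, -0.0, -154.6]
ft_force: [-0.6, 0.9, -0.3]
finger_gap: 84.6
grip_force: 0.0
```

Call:
apply_moves --pt "0 0 0 0 0 0" --pt "0 0 0 0 0 0" --pt "0 0 0 0 0 0" --pt "0 0 0 0 0 0" --pt "0 0 0 0 0 0" --fingers 30 --grip_force 50

```text
time: 4.55
tool_pos: [542.2, -145.6, 96.9]
tcp_rot: [-180.0, 0.1, -154.5]
ft_force: [-3.7, 3.9, 6.5]
finger_gap: 38.7
grip_force: 49.4
```

Call:
apply_moves --pt "0 0 0 0 0 0" --pt "0 0 0 0 0 0" --pt "0 0 0 0 0 0" --pt "0 0 0 0 0 0" --pt "0 0 0 0 0 0"

```text
time: 5.18
tool_pos: [542.2, -145.6, 96.9]
tcp_rot: [-180.0, 0.1, -154.5]
ft_force: [-3.3, 4.3, 5.9]
finger_gap: 38.7
grip_force: 49.4
```

Run:
```python
from h import *
s=sense();print({k:np.round(v,2) for k,v in s.items()})
p,X=cloud("scene");a=cv2.resize(p[200:340,250:430],(540,420),interpolation=cv2.INTER_CUBIC)
p,X=cloud("wrist");cv2.imwrite("pics/g1.png",np.hstack([cv2.resize(a,(400,311)),cv2.resize(p,(400,311))])[:,:,::-1])
```

```text
{'time': np.float64(5.18), 'joint_pos': array([-2.0300e+01,  7.4900e+00,  9.9690e+01,  5.0000e-02,  7.2760e+01,
       -1.3577e+02]), 'qd': array([-0.06, -0.07, -0.05,  0.02, -0.01, -0.01]), 'joint_efforts': array([-1.740e+00, -5.071e+01, -4.592e+01, -8.500e-01, -1.640e+00,
       -2.000e-02]), 'tool_pos': array([ 542.17, -145.62,   96.94]), 'tcp_rot': array([-1.7999e+02,  8.0000e-02, -1.5454e+02]), 'ft_force': array([-3.32,  4.31,  5.89]), 'wrist_torque': array([ 0.58,  0.57, -0.05]), 'grip_force': np.float64(49.39), 'finger_gap': np.float64(38.71)}
```

View pics/g1.png

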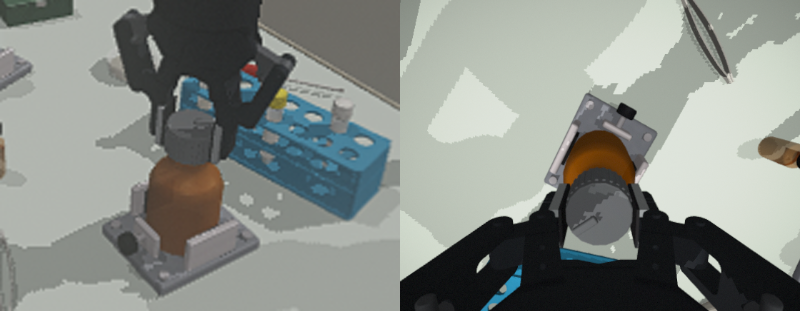

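The grip is good, and the rib sits about 148° counter-clockwise of the knob, so about 2.6 rad remain. I'll screw clockwise (+rz), following the thread down at 1.43 mm/rad.

Call:
apply_moves --pt "0 0 0.23 0 0 0.16" --pt "0 0 0.23 0 0 0.16" --pt "0 0 0.23 0 0 0.16" --pt "0 0 0.23 0 0 0.16" --pt "0 0 0.23 0 0 0.16"

```text
time: 5.9
tool_pos: [542.1, -145.9, 95.8]
tcp_rot: [180.0, 0.1, 159.3]
ft_force: [-3.4, 2.2, 6.6]
finger_gap: 38.5
grip_force: 49.4
```

Run:
```python
from h import *
s=sense();print({k:np.round(s[k],2) for k in ["joint_pos","tool_pos","tcp_rot","ft_force","wrist_torque","finger_gap","grip_force"]})
p,X=cloud("wrist");cv2.imwrite("pics/g2.png",p[100:400,150:450][:,:,::-1])
```

```text
{'joint_pos': array([-2.031e+01,  7.570e+00,  9.973e+01,  2.000e-02,  7.264e+01,
       -8.964e+01]), 'tool_pos': array([ 542.13, -145.89,   95.8 ]), 'tcp_rot': array([1.7998e+02, 6.0000e-02, 1.5933e+02]), 'ft_force': array([-3.44,  2.15,  6.58]), 'wrist_torque': array([0.38, 0.7 , 0.02]), 'finger_gap': np.float64(38.54), 'grip_force': np.float64(49.42)}
```

View pics/g2.png

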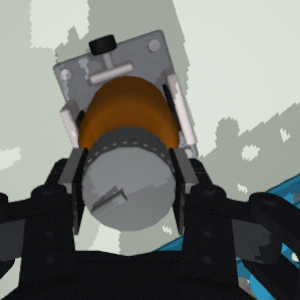

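The cap turns with the fingers: the rib at (110,200) keeps its place in the gripper view. About 1.8 rad are left.

Call:
apply_moves --pt "0 0 0.23 0 0 0.16" --pt "0 0 0.23 0 0 0.16" --pt "0 0 0.23 0 0 0.16" --pt "0 0 0.23 0 0 0.16" --pt "0 0 0.23 0 0 0.16"

```text
time: 6.58
tool_pos: [541.9, -146.0, 94.6]
tcp_rot: [180.0, 0.0, 113.5]
ft_force: [-4.5, 1.7, 8.6]
finger_gap: 38.8
grip_force: 49.5
```

Call:
apply_moves --pt "0 0 0.2 0 0 0.14" --pt "0 0 0.2 0 0 0.14" --pt "0 0 0.2 0 0 0.14" --pt "0 0 0.2 0 0 0.14" --pt "0 0 0.2 0 0 0.14"

```text
time: 7.2
tool_pos: [541.6, -146.0, 93.6]
tcp_rot: [180.0, 0.0, 73.4]
ft_force: [-6.9, 2.3, 7.8]
finger_gap: 38.7
grip_force: 49.5
```

Run:
```python
from h import *
s=sense();print({k:np.round(s[k],2) for k in ["joint_pos","joint_efforts","tool_pos","tcp_rot","ft_force","wrist_torque","finger_gap","grip_force"]})
p,X=cloud("wrist");cv2.imwrite("pics/g3.png",p[100:400,150:450][:,:,::-1])
```

```text
{'joint_pos': array([-20.32,   7.7 ,  99.84,  -0.  ,  72.46,  -3.73]), 'joint_efforts': array([-4.600e-01, -5.060e+01, -4.629e+01,  1.000e-02, -2.470e+00,
       -2.270e+00]), 'tool_pos': array([ 541.62, -145.98,   93.56]), 'tcp_rot': array([180.  ,   0.  ,  73.41]), 'ft_force': array([-6.92,  2.28,  7.84]), 'wrist_torque': array([0.43, 1.17, 0.12]), 'finger_gap': np.float64(38.67), 'grip_force': np.float64(49.54)}
```

View pics/g3.png

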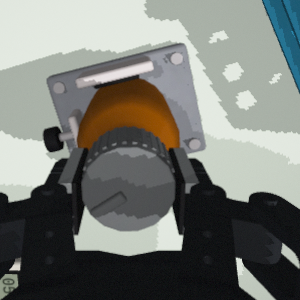

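The rib is about 20° short of the knob direction. I'll creep on to the stop, watching the wrist moment.

Call:
apply_moves --pt "0 0 0.1 0 0 0.07" --pt "0 0 0.1 0 0 0.07" --pt "0 0 0.1 0 0 0.07" --pt "0 0 0.1 0 0 0.07" --pt "0 0 0 0 0 0"

```text
time: 7.88
tool_pos: [541.5, -145.9, 93.1]
tcp_rot: [-180.0, -0.0, 57.6]
ft_force: [-6.3, 2.7, 8.2]
finger_gap: 38.7
grip_force: 49.7
```

Run:
```python
from h import *
s=sense();print({k:np.round(s[k],2) for k in ["joint_pos","joint_efforts","tool_pos","tcp_rot","ft_force","wrist_torque","finger_gap","grip_force"]})
```

```text
{'joint_pos': array([-20.32,   7.73,  99.86,   0.  ,  72.42,  12.11]), 'joint_efforts': array([ -0.34, -50.53, -46.35,  -0.11,  -2.6 ,   0.5 ]), 'tool_pos': array([ 541.54, -145.93,   93.13]), 'tcp_rot': array([-179.99,   -0.  ,   57.56]), 'ft_force': array([-6.26,  2.68,  8.2 ]), 'wrist_torque': array([ 0.49,  1.21, -0.08]), 'finger_gap': np.float64(38.7), 'grip_force': np.float64(49.67)}
```

Call:
apply_moves --pt "0 0 0 0 0 0.05" --pt "0 0 0 0 0 0.05" --pt "0 0 0 0 0 0.05" --pt "0 0 0 0 0 0" --pt "0 0 0 0 0 0"

```text
time: 8.5
tool_pos: [541.5, -145.9, 93.0]
tcp_rot: [-180.0, 0.0, 49.1]
ft_force: [-5.8, 2.8, 7.2]
finger_gap: 38.7
grip_force: 49.6
```

Run:
```python
from h import *
s=sense();print({k:np.round(s[k],2) for k in ["joint_pos","joint_efforts","tool_pos","tcp_rot","ft_force","wrist_torque","finger_gap","grip_force"]})
```

```text
{'joint_pos': array([-2.030e+01,  7.730e+00,  9.986e+01, -2.000e-02,  7.242e+01,
        2.057e+01]), 'joint_efforts': array([ -1.54, -50.85, -46.53,   0.37,  -2.49,   1.3 ]), 'tool_pos': array([ 541.5 , -145.88,   93.04]), 'tcp_rot': array([-1.800e+02,  2.000e-02,  4.913e+01]), 'ft_force': array([-5.82,  2.83,  7.16]), 'wrist_torque': array([0.47, 1.16, 1.29]), 'finger_gap': np.float64(38.71), 'grip_force': np.float64(49.59)}
```

The moment of 1.3 N·m shows it has bottomed (yaw 49°). I'll back it off 1.57 rad.

Call:
apply_moves --pt "0 0 -0.2 0 0 -0.16" --pt "0 0 -0.23 0 0 -0.16" --pt "0 0 -0.23 0 0 -0.16" --pt "0 0 -0.23 0 0 -0.16" --pt "0 0 -0.23 0 0 -0.16"

```text
time: 9.12
tool_pos: [541.7, -146.0, 94.2]
tcp_rot: [180.0, 0.0, 95.2]
ft_force: [-4.7, 1.3, 5.8]
finger_gap: 38.4
grip_force: 49.5
```

Call:
apply_moves --pt "0 0 -0.23 0 0 -0.16" --pt "0 0 -0.23 0 0 -0.16" --pt "0 0 -0.23 0 0 -0.16" --pt "0 0 -0.23 0 0 -0.16" --pt "0 0 -0.2 0 0 -0.14"

```text
time: 9.75
tool_pos: [542.0, -146.0, 95.3]
tcp_rot: [180.0, 0.0, 139.8]
ft_force: [-3.9, 2.1, 5.6]
finger_gap: 38.3
grip_force: 49.5
```

Call:
apply_moves --pt "0 0 0 0 0 0" --pt "0 0 0 0 0 0" --pt "0 0 0 0 0 0" --pt "0 0 0 0 0 0" --pt "0 0 0 0 0 0"

```text
time: 10.38
tool_pos: [542.0, -146.0, 95.3]
tcp_rot: [180.0, 0.0, 139.6]
ft_force: [-4.0, 2.1, 6.0]
finger_gap: 38.5
grip_force: 49.5
```

Run:
```python
from h import *
s=sense();print({k:np.round(s[k],2) for k in ["time","joint_pos","qd","tool_pos","tcp_rot","ft_force","wrist_torque","finger_gap","grip_force"]})
p,X=cloud("wrist");cv2.imwrite("pics/g4.png",p[100:400,150:450][:,:,::-1])
```

```text
{'time': np.float64(10.38), 'joint_pos': array([-2.032e+01,  7.590e+00,  9.975e+01,  1.000e-02,  7.260e+01,
       -6.989e+01]), 'qd': array([-0.07,  0.05,  0.02,  0.04, -0.01, -0.03]), 'tool_pos': array([ 541.99, -146.02,   95.34]), 'tcp_rot': array([1.7997e+02, 5.0000e-02, 1.3957e+02]), 'ft_force': array([-4.  ,  2.07,  5.97]), 'wrist_torque': array([0.23, 0.75, 0.06]), 'finger_gap': np.float64(38.52), 'grip_force': np.float64(49.48)}
```

View pics/g4.png

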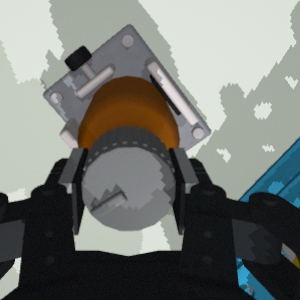

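The rib (115,195) now stands about a quarter turn counter-clockwise of the knob (77,58). The cap is gripped at 49 N and still.

```bash
python3 -c "
from bench import job
print(job.hand_in())"
```

```text
the job is handed in; nothing more can be done
None
```

I screwed the loose cap down to its stop, backed it off a quarter turn (1.57 rad as commanded), and handed the job in still gripping it at about 49 N; the judge's verdict wasn't shown.

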